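# Lift the sagging bolt and hold the washstand cabinet ajar

## Task

Turn the blue catch on top of the small cabinet anticlockwise (seen from above) until it clicks past its detent and its arm no longer lies over the bolt. Then take the sagging bolt by its yellow grip, lift it so that its nose clears the bent brass keeper, pull the sprung sliding door about 7 cm open with it without forcing the bolt against the keeper, and finish still gripping the bolt, keeping it lifted and the door held still at that opening so that I can reach inside. Leave the mug, soap dish, toothbrush holder and comb where they are.

Things in the scene. Friction and masses are not known exactly. Their poses are not given: they have to be found in the camera images.
- cabinet: Small cream plastic cabinet, fixed to the ledge, 180 (x) by 400 (y) by 150 mm high. Origin: centre of its underside; x points to its back, y is the direction in which the door opens, z up. The fittings are on its top, 150 mm above the origin, and turn with it: catch axis at x +20, y -105 mm; bolt along x -55, y -160 to +90 mm.
- door (a joint): Opening of the dark red sliding door, m: 0 shut, 0.10 fully open, growing along the cabinet's +y. It hangs on the cabinet's front and carries the bolt on a flange 7 mm above the cabinet's top. A spring pulls it shut: 2 N at 0, 4.6 N at 70 mm, plus 0.6 N friction; let go, it slides shut. With the bolt down it opens only about 13 mm before the bolt's nose strikes the keeper.
- bolt: Sagging steel bolt. Origin: centre of its upright yellow grip, a block 24 (x) by 14 (y) by 34 mm high; pinch its 14 mm. Axes as the cabinet's. At rest it stands 216 mm above the cabinet's origin, at cabinet x -55, y +5 mm plus the opening. The rod's top is 31 mm below the origin. 0.1 to 0.23 kg; slides straight up 0 to 20 mm (stop) and falls back. 60 mm high guides stand 70 mm either side.
- bolt_nose (a point): Underside of the bolt's nose, 12 by 10 mm, hanging 18 mm at the -y end of the 10 mm rod, 155 mm from the grip, at rest 6 mm above the cabinet's top. It moves with the grip. A lift of 12 mm or more clears the keeper, 15 mm is good; keep it lifted until the door is 40 mm open. Until the catch is past 0.8 rad its arm stops the lift at 2 mm.
- keeper: Brass keeper fixed on the cabinet's top: a bent lip 30 (x) by 4 (y) by 17 mm high. Origin at the foot of the lip, at cabinet x -55, y -130 mm, z 150 mm; the lip's top leans 3 mm towards -y, over the bolt's nose.
- catch (a joint): Angle of the blue turn-catch, rad: grows anticlockwise seen from above. At 0 its arm points along the cabinet's -x, over the bolt; stop at 1.45. A sprung detent resists with about 0.1 N m between 0.4 and 0.65, then helps to 0.9: past 1.0 it has clicked over and the bolt is free.
- catch_grip (a point): Centre of the catch's bar grip, on its turning axis, 56 mm above the cabinet's top. The bar is 44 mm long (along the arm: its x axis runs opposite to the arm), 14 mm wide (its y, pinch here) and 34 mm high. The arm, 14 mm wide and 86 mm long from the axis, lies 33 to 39 mm above the cabinet's top, directly under the bar.
- mug: Steel mug, 80 mm wide, 85 mm high, on the ledge beyond the cabinet's -y end. Origin: centre of its underside.
- soap_dish: White soap dish, 80 by 110 by 24 mm, on the cabinet's top at its back, +y corner. Origin: centre of its underside.
- brush_holder: Wooden toothbrush holder, 72 mm wide, 95 mm high (175 mm with its brushes), on the ledge beyond the cabinet's +y end. Origin: centre of its underside.
- comb: Blue plastic comb lying flat on the ledge in front of the cabinet, 30 by 180 by 5 mm. Origin: centre of its underside.

How it is judged:
By the outcome, as a careful person would: the job done as asked, in the order asked, and still so for the second after the job is handed in, while the arm keeps its last pose, push and grip.
It also fails if it takes over 45 s, if anything falls off the work surface, if the arm or the gripper's body presses on something with over 40 N, if the wrist force passes 120 N, or if a joint passes its speed limit or range.

## Robot

A 7-joint arm with a two-finger parallel gripper is mounted at the origin on the work surface. World frame = base frame: x ahead of the robot, y to its left, z up, the work surface at z = 0. Lengths are in m, angles in rad, forces in N, time in s.
With the tool pointing down it reaches from about 0.425 to 0.825 m from the base axis. Payload 3.6 kg.
Tool frame: the origin (TCP) lies on the centre line of the jaws, within the pads' length; the fingertips stand 17 mm ahead of it and the grasp point (between the pads) lies 2 mm behind it; z points along the fingers, y is the line along which they close (so a half turn about z gives the same grasp; the last joint's range is limited). The gripper opens to 93 mm and grips with 3 to 60 N. Pads are 15 mm wide; open, the fingers measure 128 mm over their backs; the gripper's body (75 mm by 188 mm) begins 65 mm behind the grasp point.
Start: joints at [-1.349, 0.615, -0.013, 1.423, 0.008, 1.103, -0.04], TCP at [0.16, 0.63, 0.209] pointing down, gripper open.
Joint ranges: [-3.12, 3.12], [-0.3, 2.06], [-1.34, 1.32], [0.26, 2.42], [-1.36, 4.5], [0.01, 1.98], [-2.84, 2.84]. Speed limits (rad/s): [2.79, 2.79, 3.14, 3.14, 3.14, 3.14, 3.14].

## Interface

Orientations are given as a unit quaternion [w, x, y, z].
In Python, from bench import r gives the robot as it stands.
- The arm moves only by the tool apply_moves, never from a script. Its argument "steps" is a list of rows, each a list of 6 numbers: the shift along the world's x, y, z in mm, then the turn, a rotation vector about the world's x, y, z in degrees. In form: [[tx, ty, tz, rx, ry, rz], ...]. A call has exactly 10 rows; each row is the pose to reach, as a shift and turn from the pose commanded when the call began; what a row does not reach only later rows make up. A row lasts 1/12 s, in which the tool goes at most 41.7 mm and 7.16 degrees, less where a joint would pass 70% of its speed; a pose out of reach is approached as far as the arm can. A call with a gripper value outside its range is refused whole. "jaw" is the finger opening in mm, from 0 to 93, set as the call begins (left out, the last holds). The fingers move at their own pace and stop on an object; "squeeze" is the grip in N (left out, the last holds). Time passes only in rows, so rows that repeat a pose let the fingers close, or fill a call up. It gives the time, the measured TCP pose, the force, the opening and the grip force at its end, in the units of the state.
- r.get_obs(): the state, without advancing time (a new reading comes with each control period).
- r.snapshot(name): name is "side" or "top" or "wrist"; returns the picture (480x640x3 uint8, blue, green, red); there is no depth.
- r.calibration(name): a dict with "intrinsics" (3x3 intrinsics, pixels), "R" (3x3) and "t" (3): a world point X has camera coordinates R X + t; the wrist camera has in their place "tool_from_camera" (4x4, takes a point from camera to tool coordinates, whose origin is the TCP and whose axes are the flange's). Camera axes: x right, y down, z forward; pixel columns grow to the right and rows downward; lengths in m; the calibration is good to about 2 mm. A picture is of the moment at which its call begins: read the wrist's pose just before it. calibration takes no time and is no camera call.
- r.sign_off(): hands the job in; it is judged then, once.
The state is a dict: "clock": time; "q": joint angles; "joint_velocities": joint speeds; "joint_torque": joint torques, N m; "ee_pos": TCP position; "ee_rot": TCP orientation; "force": force on the tool from outside, world axes, zero at the start; "moment": the same for the moment, N m; "grip_width": finger opening in m; "grasp_force": force on a finger pad.
Only numpy, scipy, OpenCV 4.12 (cv2) and the standard library are available. Lean on these libraries where they do the work, as an engineer would, in place of code of your own. Each camera call takes 0.05 s, during which the arm holds its last target. There are 200 camera calls.

## Working session

There is one attempt and no reset: what is moved stays moved. The work goes in short steps, Python scripts to look and compute and a tool call to move; the robot and the scene stay as the last step left them, time stands still between calls to the robot, and variables do not carry over. Pictures are saved under pics/ and viewed, at most 10 in all, crops included, and the job is handed in when it is done.

Besides the shell and the picture viewer there is one more tool, called after ">>>" by a JSON object that holds its "fn" and its "kwargs". apply_moves: Moves the arm, as the interface text tells. Its arguments: {"type":"object","properties":{"steps":{"type":"array","items":{"type":"array","items":{"type":"number"}}},"jaw":{"type":"number"},"squeeze":{"type":"number"}},"required":["steps"]}

```bash
mkdir -p pics; ls; python3 - <<'E'
from bench import r
import cv2
for n in ("top","side"):
    cv2.imwrite(f"pics/{n}0.png", r.snapshot(n)); c=r.calibration(n); print(n,c["intrinsics"],c["R"],c["t"])
print(r.calibration("wrist")); o=r.get_obs(); print(o["clock"],o["ee_pos"],o["ee_rot"])
E
```

```text
pics
top [[536.84254302   0.         327.95802188]
 [  0.         536.84254302 243.03612059]
 [  0.           0.           1.        ]] [[-0.02591489 -0.99962123 -0.00926339]
 [-0.98459453  0.02712605 -0.17273619]
 [ 0.17292204  0.00464424 -0.98492456]] [0.04310783 0.55431482 1.23857149]
side [[492.2905529    0.         323.75946163]
 [  0.         492.2905529  236.62980501]
 [  0.           0.           1.        ]] [[-0.98846879 -0.14998992 -0.02079614]
 [-0.0790935   0.62852622 -0.77375643]
 [ 0.12912658 -0.76318924 -0.63314178]] [0.52920851 0.14610978 1.02964175]
{'intrinsics': array([[343.15501128,   0.        , 320.6447832 ],
       [  0.        , 343.15501128, 246.35296092],
       [  0.        ,   0.        ,   1.        ]]), 'tool_from_camera': array([[ 8.95055311e-05, -9.56170477e-01, -2.92810537e-01,
         8.15345345e-02],
       [ 9.99999990e-01,  5.24988971e-05,  1.34242555e-04,
        -9.43799057e-04],
       [-1.12986538e-04, -2.92810546e-01,  9.56170472e-01,
        -1.76838022e-01],
       [ 0.00000000e+00,  0.00000000e+00,  0.00000000e+00,
         1.00000000e+00]])}
0.1 [0.15985326 0.62927379 0.20760062] [-1.20415102e-04  1.24031076e-01  9.92277654e-01 -1.15520011e-03]
```

View pics/top0.png

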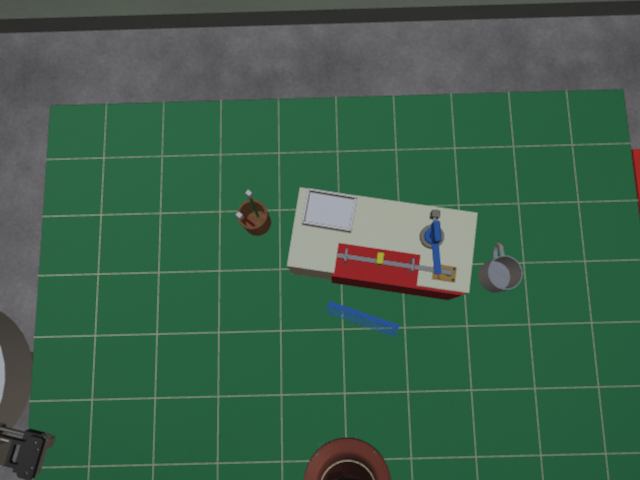

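View pics/side0.png

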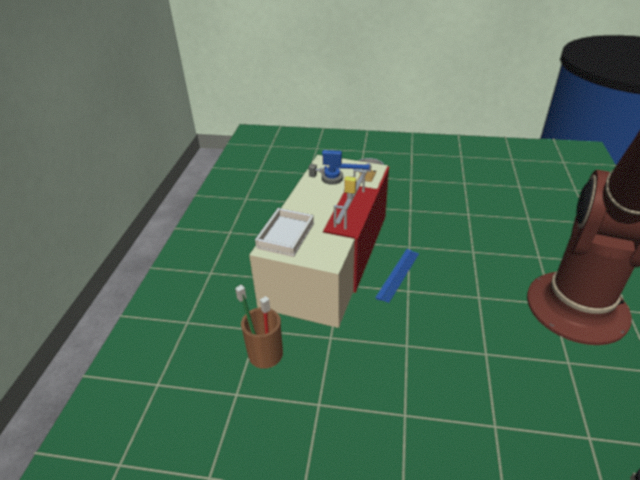

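The top view shows the cabinet with its top corners near (299,188), (477,212) and (469,292), the yellow grip at (380,258), and the catch axis near (433,236) with its arm pointing down to (437,272). The mug is at (500,272). In the side view the yellow grip is at (350,184) and the blue bar at (332,158).

```bash
cat > h.py <<'E'
import cv2, numpy as np
from bench import r
from scipy.spatial.transform import Rotation as R
def ray(n,uv,pose=None):
    c=r.calibration(n); d=np.linalg.inv(c["intrinsics"])@np.array([*uv,1.])
    if n=="wrist":
        T=c["tool_from_camera"]; w,x,y,z=pose["ee_rot"]; Q=R.from_quat([x,y,z,w]).as_matrix()
        return Q@T[:3,3]+pose["ee_pos"], Q@T[:3,:3]@d
    return -c["R"].T@c["t"], c["R"].T@d
def onz(n,uv,z,pose=None):
    o,d=ray(n,uv,pose); return o+d*(z-o[2])/d[2]
def two(a,b):
    (o,d),(p,e)=a,b; s=np.linalg.lstsq(np.c_[d,-e],p-o,rcond=None)[0]
    A,B=o+s[0]*d,p+s[1]*e; return (A+B)/2,np.linalg.norm(A-B)
def mask(im,col):
    h=cv2.cvtColor(im,cv2.COLOR_BGR2HSV)
    lo,hi={"y":((22,140,100),(34,255,255)),"b":((105,140,60),(125,255,255)),"w":((15,10,120),(45,90,255))}[col]
    return cv2.inRange(h,lo,hi)
def blobs(m,amin=15):
    c,_=cv2.findContours(m,cv2.RETR_EXTERNAL,cv2.CHAIN_APPROX_NONE)
    return sorted([k for k in c if cv2.contourArea(k)>=amin],key=cv2.contourArea,reverse=True)
def cen(k):
    M=cv2.moments(k); return np.array([M["m10"],M["m01"]])/M["m00"]
E
python3 - <<'E'
from h import *
np.set_printoptions(precision=4,suppress=True)
P={}
for n in ("top","side"):
    im=cv2.imread(f"pics/{n}0.png")
    for c in "ybw":
        for k in blobs(mask(im,c))[:4]: print(n,c,cv2.contourArea(k),cen(k),cv2.boundingRect(k))
for uv in ((299,188),(477,212),(469,292),(289,267)): print(onz("top",uv,.15))
print(two(ray("top",(380,258)),ray("side",(350.5,184))))
for uv,z in (((380,258),.22),((435,232),.22)): print(onz("top",uv,z))
E
```

```text
top y 60.0 [379.575  257.7111] (376, 252, 8, 12)
top b 382.5 [434.2776 242.8118] (425, 221, 16, 53)
top b 274.0 [362.9349 315.2056] (328, 302, 71, 28)
top w 8301.5 [389.27   237.8263] (288, 188, 189, 105)
side y 107.5 [349.9287 184.8713] (345, 178, 10, 15)
side b 5112.5 [594.1093 114.2912] (544, 69, 96, 95)
side b 663.0 [396.6526 275.8808] (376, 250, 42, 52)
side b 390.0 [335.2457 162.9274] (323, 151, 46, 27)
side w 8942.0 [304.5735 257.7764] (250, 169, 113, 158)
side w 435.0 [370.9617 173.0908] (342, 159, 46, 29)
side w 201.0 [586.5464 304.1501] (553, 275, 68, 38)
side w 75.5 [317.7351 161.9272] (312, 156, 12, 13)
[0.6647 0.0896 0.15  ]
[ 0.5983 -0.3051  0.15  ]
[ 0.4214 -0.2747  0.15  ]
[0.4865 0.1145 0.15  ]
(array([ 0.4893, -0.0793,  0.2154]), np.float64(0.004538767979254317))
[ 0.4909 -0.0789  0.22  ]
[ 0.5423 -0.1953  0.22  ]
```

>>> {"fn": "apply_moves", "kwargs": {"steps": [[20,-23,20,0,0,-5.8],[50,-46,40,0,0,-11.7],[80,-69,60,0,0,-17.5],[110,-92,80,0,0,-23.4],[140,-115,100,0,0,-29.2],[166,-138,120,0,0,-35],[192,-161,135,0,0,-40.9],[218,-184,141,0,0,-46.7],[244,-207,141,0,0,-52.5],[270,-230,141,0,0,-58.4]], "jaw": 45, "squeeze": 25}}

```text
clock: 0.93
ee_pos: [0.4311, 0.3986, 0.3501]
ee_rot: [-0.0, 0.594, 0.804, 0.0]
force: [0.3, 1.6, -0.3]
grip_width: 0.0448
grasp_force: 0.0
```

>>> {"fn": "apply_moves", "kwargs": {"steps": [[13,-36,0,0,0,-5.8],[26,-72,0,0,0,-11.7],[39,-108,0,0,0,-17.5],[52,-144,0,0,0,-23.4],[65,-180,0,0,0,-29.2],[78,-216,0,0,0,-35],[91,-252,0,0,0,-40.9],[104,-288,0,0,0,-46.7],[117,-324,0,0,0,-52.5],[130,-360,0,0,0,-58.4]]}}

```text
clock: 1.77
ee_pos: [0.56, 0.0384, 0.3494]
ee_rot: [-0.0, 0.911, 0.412, -0.0]
force: [0.3, -0.8, -0.6]
grip_width: 0.0451
grasp_force: 0.0
```

>>> {"fn": "apply_moves", "kwargs": {"steps": [[-1,-30,0,0,0,-6.5],[-3,-60,0,0,0,-13],[-5,-90,0,0,0,-19.5],[-7,-120,0,0,0,-26],[-9,-150,0,0,0,-32.5],[-11,-180,-10,0,0,-39],[-13,-210,-20,0,0,-45.5],[-15,-240,-30,0,0,-52],[-15,-240,-40,0,0,-58.4],[-15,-240,-40,0,0,-58.4]]}}

```text
clock: 2.6
ee_pos: [0.5431, -0.2013, 0.3072]
ee_rot: [-0.0, 0.996, -0.086, -0.003]
force: [0.2, 1.1, 0.3]
grip_width: 0.045
grasp_force: 0.0
```

```bash
python3 - <<'E'
from h import *
np.set_printoptions(precision=4,suppress=True)
o=r.get_obs(); im=r.snapshot("wrist"); cv2.imwrite("pics/w1.png",im)
print(o["clock"],o["ee_pos"],o["q"],o["force"])
w,x,y,z=o["ee_rot"];Q=R.from_quat([x,y,z,w]).as_matrix();print(Q[:,1],np.degrees(np.arctan2(Q[1,1],Q[0,1])))
for c in "yb":
    for k in blobs(mask(im,c),60)[:3]: print(c,cv2.contourArea(k),cen(k),cv2.boundingRect(k),onz("wrist",cen(k),.223 if c=="b" else .233,o))
E
```

```text
2.6 [ 0.5431 -0.2013  0.3072] [-0.1998  0.5419  0.8865  1.4892 -0.4234  1.3173 -1.0177] [0.1813 1.0769 0.3183]
[-0.1708 -0.9853 -0.0002] -99.83446848581177
y 489.0 [192.3691 322.3299] (177, 309, 28, 25) [ 0.5011 -0.0879  0.233 ]
b 1442.5 [321.4752 266.5713] (300, 219, 42, 103) [ 0.5276 -0.2003  0.223 ]
b 302.5 [328.6507 226.7438] (321, 209, 16, 38) [ 0.5594 -0.2115  0.223 ]
```

View pics/w1.png

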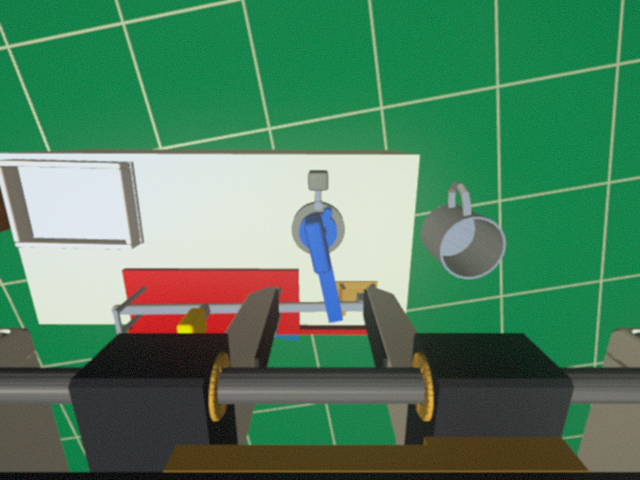

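The wrist view shows the catch axis near (318,228) and the arm running down-right to (335,320). That makes it turned about 10° from the cabinet's -x. The yellow grip is at (192,322). A zoom on the bar will settle its angle.

```bash
python3 - <<'E'
from h import *
np.set_printoptions(precision=4,suppress=True)
im=cv2.imread("pics/w1.png"); cv2.imwrite("pics/w1c.png",cv2.resize(im[165:335,240:400],None,fx=3.5,fy=3.5,interpolation=cv2.INTER_CUBIC))
o=r.get_obs()
a=onz("wrist",(334.5,320),.189,o); print("tip",a)
ax=np.array([.545,-.2008]); v=a[:2]-ax; print(np.linalg.norm(v), np.degrees(np.arctan2(v[1],v[0])))
t=cv2.imread("pics/top0.png"); k=blobs(mask(t,"b"))[0]; p=k[:,0]; b=p[p[:,1].argmax()]; print(b,onz("top",b,.189))
for uv in((417,153),(135,153)): print(onz("wrist",uv,.15,o))
E
```

```text
tip [ 0.4595 -0.2     0.189 ]
0.08554765431207711 179.4520740882637
[435 273] [ 0.4603 -0.1962  0.189 ]
[ 0.5994 -0.3014  0.15  ]
[ 0.6427 -0.0393  0.15  ]
```

View pics/w1c.png

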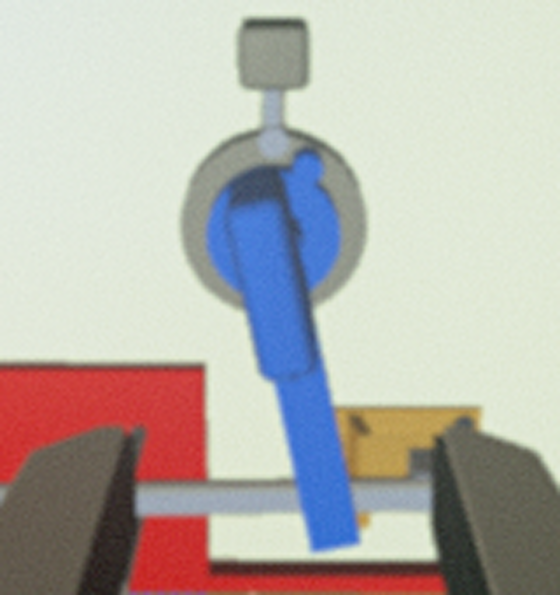

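The crop shows the bar's top face from about (257,205) to (291,374) crop pixels. The arm tip is near (335,545), slanted about 9° anticlockwise of the cabinet's -x.

```bash
python3 - <<'E'
from h import *
np.set_printoptions(precision=4,suppress=True)
o=r.get_obs(); f=lambda u,v,z:onz("wrist",(240+u/3.5,165+v/3.5),z,o)
a,b=f(257,205,.223),f(291,374,.223); v=(b-a)[:2]
print(a,b,(a+b)/2,np.linalg.norm(v),np.degrees(np.arctan2(v[1],v[0])))
a,b=f(312,550,.189),f(275,385,.189);v=(a-b)[:2]; print(np.degrees(np.arctan2(v[1],v[0])))
a,b=f(359,543,.189),f(325,368,.189);v=(a-b)[:2]; print(np.degrees(np.arctan2(v[1],v[0])))
print(f(274,220,.16))
E
```

```text
[ 0.5651 -0.1982  0.223 ] [ 0.5239 -0.1992  0.223 ] [ 0.5445 -0.1987  0.223 ] 0.041263107809574415 -178.64108189857492
-177.7083707861293
-178.51413765009272
[ 0.5454 -0.1982  0.16  ]
```

>>> {"fn": "apply_moves", "kwargs": {"steps": [[1.5,1.5,0,0,0,5.5],[1.5,1.5,-10,0,0,11],[1.5,1.5,-30,0,0,11],[1.5,1.5,-50,0,0,11],[1.5,1.5,-65,0,0,11],[1.5,1.5,-76,0,0,11],[1.5,1.5,-86,0,0,11],[1.5,1.5,-92,0,0,11],[1.5,1.5,-95,0,0,11],[1.5,1.5,-95,0,0,11]]}}

```text
clock: 3.48
ee_pos: [0.5467, -0.1983, 0.2145]
ee_rot: [-0.0, 1.0, 0.014, -0.0]
force: [-0.5, -0.2, 0.3]
grip_width: 0.045
grasp_force: 0.0
```

>>> {"fn": "apply_moves", "kwargs": {"steps": [[0,0,0,0,0,0],[0,0,0,0,0,0],[0,0,0,0,0,0],[0,0,0,0,0,0],[0,0,0,0,0,0],[0,0,0,0,0,0],[0,0,0,0,0,0],[0,0,0,0,0,0],[0,0,0,0,0,0],[0,0,0,0,0,0]], "jaw": 0, "squeeze": 25}}

```text
clock: 4.32
ee_pos: [0.5465, -0.1985, 0.2146]
ee_rot: [-0.0, 1.0, 0.014, -0.0]
force: [0.1, -0.7, 0.3]
grip_width: 0.0004
grasp_force: 0.0
```

```bash
python3 - <<'E'
from h import *
np.set_printoptions(precision=4,suppress=True)
o=r.get_obs()
print(o["clock"],o["ee_pos"],o["q"],o["force"],o["moment"],o["grip_width"],o["grasp_force"])
E
```

```text
4.3167 [ 0.5465 -0.1985  0.2146] [-0.1561  0.6026  0.7834  1.6369 -0.4659  1.0983 -0.7878] [ 0.0996 -0.658   0.2586] [-0.0478  0.147   0.0147] 0.0003969316428411405 0.0
```

```bash
python3 - <<'E'
from h import *
a=r.snapshot("wrist"); b=r.snapshot("side"); cv2.imwrite("pics/s1.png",b)
b=cv2.resize(b[100:260,240:440],(600,480),interpolation=cv2.INTER_CUBIC)
cv2.imwrite("pics/m1.png",cv2.resize(np.hstack([cv2.resize(a,(640,480)),b]),(800,310)))
E
```

```text
(no output)
```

View pics/m1.png

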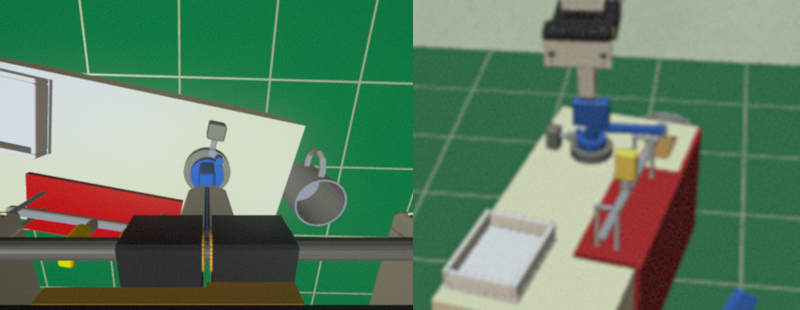

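```bash
python3 - <<'E'
from h import *
np.set_printoptions(precision=4,suppress=True)
im=cv2.imread("pics/s1.png"); c=r.calibration("side")
for X in((.5465,-.1985,.1976),(.5465,-.1985,.2146),(.545,-.199,.223),(.545,-.199,.189),(.545,-.199,.15),(.4893,-.0799,.216)):
    p=c["intrinsics"]@(c["R"]@np.array(X)+c["t"]); print(X,p[:2]/p[2])
for n in("y","b"):
    for k in blobs(mask(im,n))[:3]: print(n,cen(k),cv2.boundingRect(k))
cv2.imwrite("pics/s1c.png",cv2.resize(im[110:200,290:390],(700,630),interpolation=cv2.INTER_CUBIC)[:600])
E
```

```text
(0.5465, -0.1985, 0.1976) [330.1716 160.2594]
(0.5465, -0.1985, 0.2146) [330.0775 153.7194]
(0.545, -0.199, 0.223) [330.7196 150.369 ]
(0.545, -0.199, 0.189) [330.8947 163.4476]
(0.545, -0.199, 0.15) [331.0876 177.8502]
(0.4893, -0.0799, 0.216) [349.4344 183.4137]
y [349.9673 184.8614] (345, 178, 10, 15)
b [628.3421 116.1007] (608, 88, 32, 82)
b [396.6626 275.8304] (376, 250, 42, 52)
b [335.1085 163.1584] (323, 151, 46, 27)
```

View pics/s1c.png

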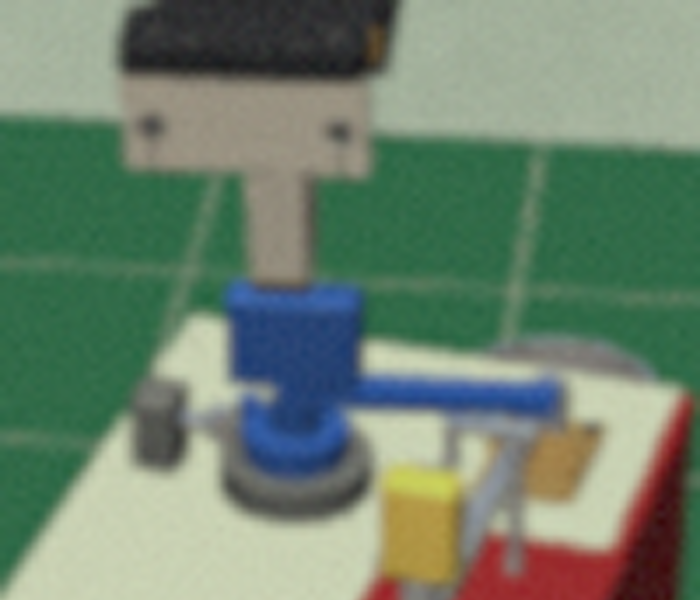

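```bash
python3 - <<'E'
from h import *
np.set_printoptions(precision=4,suppress=True)
c=r.calibration("wrist"); T=np.linalg.inv(c["tool_from_camera"])
for z in(-.04,-.02,-.01,0,.01,.017,.03):
    p=c["intrinsics"]@(T@[0,0,z,1])[:3]; print(z,p[:2]/p[2])
# independent check of reported tool pose from side view: body's lower edge / finger tip rows
s=r.calibration("side")
for z in(.2146-.017,.2146,.2146+.067): 
  for dy in (0,-.01):
    p=s["intrinsics"]@(s["R"]@np.array([.5465,-.1985+dy,z])+s["t"]); print(z,dy,p[:2]/p[2])
a=r.snapshot("wrist"); cv2.imwrite("pics/w2c.png",cv2.resize(a[200:380,220:420],(660,594),interpolation=cv2.INTER_CUBIC))
E
```

```text
-0.04 [318.3562 331.577 ]
-0.02 [318.6243 310.6071]
-0.01 [318.7374 301.7576]
0 [318.8394 293.7829]
0.01 [318.9317 286.5593]
0.017 [318.9914 281.8947]
0.03 [319.0926 273.9776]
0.1976 0 [330.1716 160.2594]
0.1976 -0.01 [330.7795 158.0453]
0.2146 0 [330.0775 153.7194]
0.2146 -0.01 [330.6918 151.5285]
0.2816 0 [329.6881 126.6671]
0.2816 -0.01 [330.3293 124.5812]
```

View pics/w2c.png

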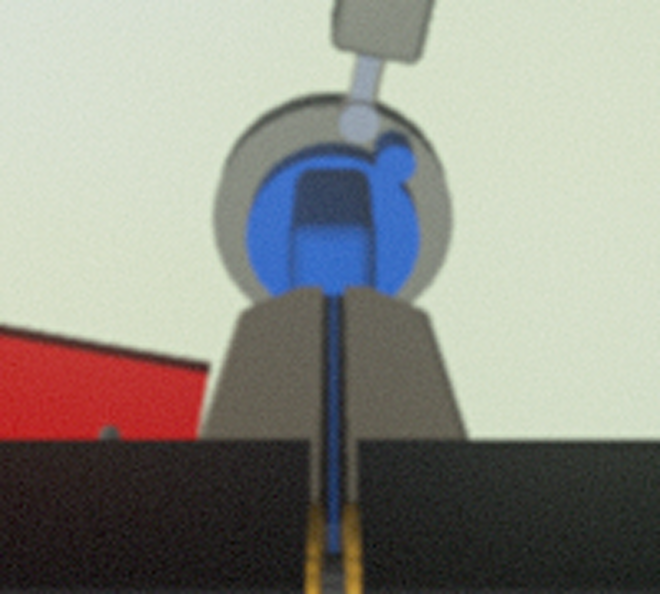

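The fingertips appear to stand right at the bar's top (row 151, about z 0.222), higher than the stated geometry implies. I'll open, go down 14 mm, close again and check the width.

>>> {"fn": "apply_moves", "kwargs": {"steps": [[0,0,0,0,0,0],[0,0,0,0,0,0],[0,0,0,0,0,0],[0,0,0,0,0,0],[0,0,0,0,0,0],[0,0,-3,0,0,0],[0,0,-6,0,0,0],[0,0,-10,0,0,0],[0,0,-14,0,0,0],[0,0,-14,0,0,0]], "jaw": 45}}

```text
clock: 5.3
ee_pos: [0.5459, -0.198, 0.1994]
ee_rot: [-0.001, 1.0, 0.014, -0.001]
force: [0.6, -0.5, -0.0]
grip_width: 0.0451
grasp_force: 0.0
```

>>> {"fn": "apply_moves", "kwargs": {"steps": [[0,0,0,0,0,0],[0,0,0,0,0,0],[0,0,0,0,0,0],[0,0,0,0,0,0],[0,0,0,0,0,0],[0,0,0,0,0,0],[0,0,0,0,0,0],[0,0,0,0,0,0],[0,0,0,0,0,0],[0,0,0,0,0,0]], "jaw": 0, "squeeze": 10}}

```text
clock: 6.13
ee_pos: [0.5466, -0.1984, 0.2008]
ee_rot: [-0.0, 1.0, 0.014, 0.0]
force: [-0.4, 0.7, 1.8]
grip_width: 0.0138
grasp_force: 10.0
```

```bash
python3 - <<'E'
from h import *
im=r.snapshot("side"); c=im[60:200,270:400]
cv2.imwrite("pics/s2c.png",cv2.resize(c,(557,600),interpolation=cv2.INTER_CUBIC))
E
```

```text
(no output)
```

View pics/s2c.png

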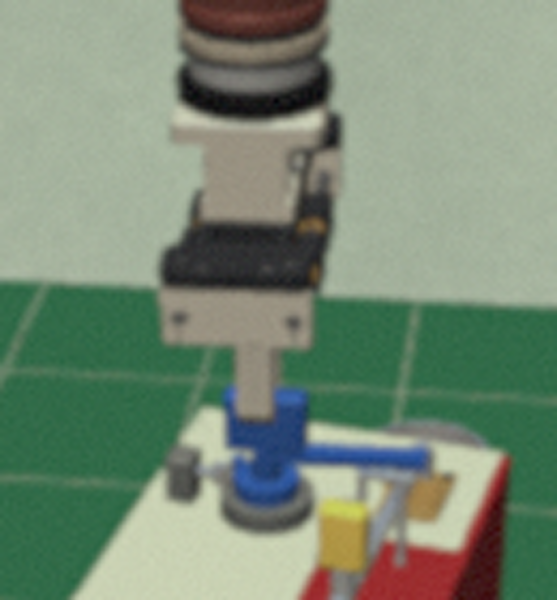

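Gripped: the width is 13.8 mm. But the pads overlap the bar by only about 10 mm and sit about 5 mm off its centre towards +x. I'll regrip deeper and centred.

>>> {"fn": "apply_moves", "kwargs": {"steps": [[0,0,0,0,0,0],[0,0,0,0,0,0],[0,0,0,0,0,0],[0,0,0,0,0,0],[-2,0,0,0,0,0],[-4,0,-3,0,0,0],[-4,0,-6,0,0,0],[-4,0,-9,0,0,0],[-4,0,-11,0,0,0],[-4,0,-11,0,0,0]], "jaw": 40}}

```text
clock: 7.02
ee_pos: [0.5422, -0.1982, 0.1889]
ee_rot: [-0.0, 1.0, 0.014, -0.001]
force: [0.1, -0.1, 0.3]
grip_width: 0.0397
grasp_force: 0.0
```

>>> {"fn": "apply_moves", "kwargs": {"steps": [[0,0,0,0,0,0],[0,0,0,0,0,0],[0,0,0,0,0,0],[0,0,0,0,0,0],[0,0,0,0,0,0],[0,0,0,0,0,0],[0,0,0,0,0,0],[0,0,0,0,0,0],[0,0,0,0,0,0],[0,0,0,0,0,0]], "jaw": 0, "squeeze": 40}}

```text
clock: 7.85
ee_pos: [0.5426, -0.1985, 0.1898]
ee_rot: [-0.0, 1.0, 0.014, 0.0]
force: [-0.4, 1.1, 0.6]
grip_width: 0.014
grasp_force: 40.0
```

>>> {"fn": "apply_moves", "kwargs": {"steps": [[0,0,0,0,0,2],[0,0,0,0,0,4],[0,0,0,0,0,6],[0,0,0,0,0,8],[0,0,0,0,0,10],[0,0,0,0,0,12],[0,0,0,0,0,14],[0,0,0,0,0,16],[0,0,0,0,0,18],[0,0,0,0,0,20]]}}

```text
clock: 8.68
ee_pos: [0.5426, -0.1988, 0.1897]
ee_rot: [0.0, 0.982, 0.187, 0.0]
force: [-0.0, -0.4, 1.1]
grip_width: 0.0135
grasp_force: 40.0
```

Forces are low, so the grip is centred. I'll keep turning.

>>> {"fn": "apply_moves", "kwargs": {"steps": [[0,0,0,0,0,2.5],[0,0,0,0,0,5],[0,0,0,0,0,7.5],[0,0,0,0,0,10],[0,0,0,0,0,12.5],[0,0,0,0,0,15],[0,0,0,0,0,17.5],[0,0,0,0,0,20],[0,0,0,0,0,22.5],[0,0,0,0,0,25]]}}

```text
clock: 9.52
ee_pos: [0.5428, -0.1989, 0.1897]
ee_rot: [0.0, 0.918, 0.396, 0.0]
force: [0.3, -0.3, 0.2]
grip_width: 0.0137
grasp_force: 40.0
```

>>> {"fn": "apply_moves", "kwargs": {"steps": [[0,0,0,0,0,2.5],[0,0,0,0,0,5],[0,0,0,0,0,7.5],[0,0,0,0,0,10],[0,0,0,0,0,12.5],[0,0,0,0,0,15],[0,0,0,0,0,17.5],[0,0,0,0,0,20],[0,0,0,0,0,20],[0,0,0,0,0,20]]}}

```text
clock: 10.35
ee_pos: [0.5429, -0.199, 0.1898]
ee_rot: [0.001, 0.836, 0.548, 0.0]
force: [1.4, -1.2, -0.8]
grip_width: 0.0138
grasp_force: 40.0
```

```bash
python3 - <<'E'
from h import *
np.set_printoptions(precision=3,suppress=True)
o=r.get_obs(); print(o["q"],o["force"],o["moment"])
im=r.snapshot("top"); im2=r.snapshot("side")
cv2.imwrite("pics/m3.png",np.hstack([cv2.resize(im[190:310,270:510],(480,240)),cv2.resize(im2[120:240,260:420],(320,240))]))
E
```

```text
[ 0.033  0.552  0.447  1.675 -0.277  0.977  0.167] [ 1.371 -1.197 -0.778] [-0.234 -0.17   0.066]
```

View pics/m3.png

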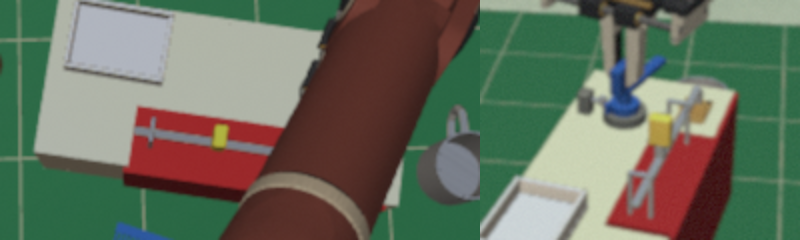

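The side view shows the catch arm swung away from the bolt, pointing along -y. By my count it is at about 75° (1.3 rad), with its bar still between the fingers. I'll release, rise and go over the yellow grip.

>>> {"fn": "apply_moves", "kwargs": {"steps": [[0,0,0,0,0,0],[0,0,0,0,0,0],[0,0,0,0,0,0],[0,0,0,0,0,0],[0,0,5,0,0,0],[0,0,20,0,0,0],[0,0,40,0,0,0],[0,0,60,0,0,0],[0,0,80,0,0,0],[0,0,80,0,0,0]], "jaw": 40}}

```text
clock: 11.28
ee_pos: [0.5446, -0.1999, 0.2742]
ee_rot: [0.003, 0.836, 0.549, 0.003]
force: [1.2, -0.9, 0.2]
grip_width: 0.0401
grasp_force: 0.0
```

>>> {"fn": "apply_moves", "kwargs": {"steps": [[-5,12,0,0,0,-7],[-11,24,0,0,0,-14],[-16,36,0,0,0,-21],[-22,48,0,0,0,-28],[-28,60,0,0,0,-35],[-33,72,0,0,0,-42],[-39,84,0,0,0,-49],[-44,96,0,0,0,-56],[-50,108,0,0,0,-63],[-55,120,0,0,0,-70]]}}

```text
clock: 12.12
ee_pos: [0.4866, -0.0778, 0.2692]
ee_rot: [-0.0, 0.999, -0.033, -0.001]
force: [-0.0, 0.0, 0.3]
grip_width: 0.0403
grasp_force: 0.0
```

>>> {"fn": "apply_moves", "kwargs": {"steps": [[0,0,0,0,0,-6],[0,0,0,0,0,-6],[0,0,0,0,0,-6],[0,0,0,0,0,-6],[0,0,0,0,0,-6],[0,0,0,0,0,-6],[0,0,0,0,0,-6],[0,0,0,0,0,-6],[0,0,0,0,0,-6],[0,0,0,0,0,-6]]}}

```text
clock: 12.95
ee_pos: [0.4875, -0.0786, 0.2697]
ee_rot: [-0.0, 0.997, -0.082, 0.0]
force: [-0.9, 0.3, -0.3]
grip_width: 0.0401
grasp_force: 0.0
```

```bash
python3 - <<'E'
from h import *
np.set_printoptions(precision=4,suppress=True)
o=r.get_obs(); im=r.snapshot("wrist"); s=r.snapshot("side"); print(o["clock"],o["ee_pos"],o["force"],o["q"])
w,x,y,z=o["ee_rot"];Q=R.from_quat([x,y,z,w]).as_matrix();print(np.degrees(np.arctan2(Q[1,1],Q[0,1])))
for c in "yb":
    for k in blobs(mask(im,c),60)[:3]:
        q=k[:,0]; print("w",c,cen(k),cv2.boundingRect(k), onz("wrist",cen(k),.233,o))
for k in blobs(mask(s,"y")): print("s",cen(k),cv2.boundingRect(k))
cv2.imwrite("pics/m4.png",np.hstack([cv2.resize(im[150:400,160:480],(448,350),interpolation=cv2.INTER_CUBIC),cv2.resize(s[80:220,260:400],(350,350),interpolation=cv2.INTER_CUBIC)]))
E
```

```text
12.95 [ 0.4875 -0.0786  0.2697] [-0.8852  0.3103 -0.2724] [-0.4745  0.4024  0.8538  1.7848 -0.3364  1.1074 -1.2429]
-99.45296248155039
w y [317.907  264.7974] (309, 241, 20, 43) [ 0.4917 -0.0785  0.233 ]
w b [503.3523 159.5819] (439, 124, 146, 66) [ 0.54   -0.2002  0.233 ]
w b [335.8528 290.8887] (292, 285, 68, 22) [ 0.4711 -0.0873  0.233 ]
s [350.0329 184.8279] (345, 178, 10, 15)
```

View pics/m4.png

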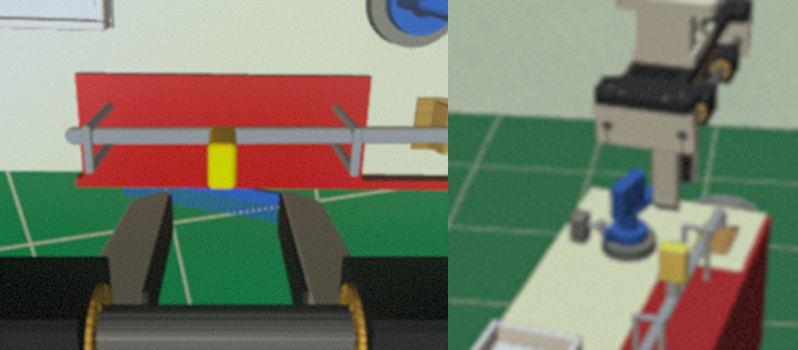

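The wrist view shows the yellow grip centred between the open fingers (col 318). The side view shows the catch arm clear of the bolt. I'll go down and close.

>>> {"fn": "apply_moves", "kwargs": {"steps": [[0,0,-12,0,0,0],[0,0,-24,0,0,0],[0,0,-36,0,0,0],[0,0,-46,0,0,0],[0,0,-55,0,0,0],[0,0,-62,0,0,0],[0,0,-68,0,0,0],[0,0,-73,0,0,0],[0,0,-76,0,0,0],[0,0,-76,0,0,0]]}}

```text
clock: 13.88
ee_pos: [0.4873, -0.0785, 0.1932]
ee_rot: [-0.0, 0.997, -0.082, -0.0]
force: [-0.7, 0.3, -0.1]
grip_width: 0.0402
grasp_force: 0.0
```

>>> {"fn": "apply_moves", "kwargs": {"steps": [[0,0,0,0,0,0],[0,0,0,0,0,0],[0,0,0,0,0,0],[0,0,0,0,0,0],[0,0,0,0,0,0],[0,0,0,0,0,0],[0,0,0,0,0,0],[0,0,0,0,0,0],[0,0,0,0,0,0],[0,0,0,0,0,0]], "jaw": 0, "squeeze": 30}}

```text
clock: 14.72
ee_pos: [0.488, -0.0772, 0.1939]
ee_rot: [-0.001, 0.997, -0.082, 0.0]
force: [0.8, 5.4, 4.4]
grip_width: 0.0139
grasp_force: 30.0
```

>>> {"fn": "apply_moves", "kwargs": {"steps": [[0.2,1,1,0,0,0],[0.2,1,3,0,0,0],[0.2,1,5,0,0,0],[0.2,1,7,0,0,0],[0.2,1,9,0,0,0],[0.2,1,11,0,0,0],[0.2,1,13,0,0,0],[0.2,1,15,0,0,0],[0.2,1,16,0,0,0],[0.2,1,16,0,0,0]]}}

```text
clock: 15.55
ee_pos: [0.4879, -0.0772, 0.2099]
ee_rot: [-0.0, 0.997, -0.082, 0.0]
force: [1.7, 3.7, -1.2]
grip_width: 0.0135
grasp_force: 30.0
```

```bash
python3 - <<'E'
from h import *
np.set_printoptions(precision=4,suppress=True)
o=r.get_obs(); s=r.snapshot("side"); w=r.snapshot("wrist"); print(o["clock"],o["ee_pos"],o["force"],o["moment"],o["grip_width"])
for k in blobs(mask(s,"y")): print("s",cen(k),cv2.boundingRect(k))
for k in blobs(mask(w,"y"),40): print("w",cen(k),cv2.boundingRect(k))
E
```

```text
15.55 [ 0.4879 -0.0772  0.2099] [ 1.6577  3.6608 -1.2482] [ 1.0617 -0.3466 -0.1964] 0.013503343937327147
w [319.4783 319.555 ] (305, 281, 32, 70)
```

```bash
python3 - <<'E'
from h import *
a=cv2.imread("pics/s1.png"); b=r.snapshot("side")
c=r.calibration("side")
def pj(X): p=c["intrinsics"]@(c["R"]@np.array(X)+c["t"]); return (p[:2]/p[2]).round(1)
C=np.array([.5405,-.0925]); e=lambda x,y,z:pj([*(C+x*np.array([.986,-.166])+y*np.array([.166,.986])),z])
for y in (.03,.05,.085,-.15): print(y,"rest",e(-.055,y,.18),"lift",e(-.055,y,.196))
for n,im in(("rest",a),("now",b)):
    h=cv2.cvtColor(im,cv2.COLOR_BGR2HSV)[...,1]
    for col in (339,341,345,347): print(n,col,list(h[188:228:1,col]))
d=cv2.absdiff(a,b).max(2)[185:235,325:362]>30
ys,xs=np.nonzero(d); print(len(ys), ys.min()+185,ys.max()+185,xs.min()+325,xs.max()+325)
E
```

```text
0.03 rest [346.9 204.9] lift [347.  198.5]
0.05 rest [344.2 210.3] lift [344.2 204. ]
0.085 rest [339.2 220.3] lift [339.2 213.9]
-0.15 rest [368.3 161.8] lift [368.5 155.8]
rest 339 [np.uint8(36), np.uint8(38), np.uint8(36), np.uint8(38), np.uint8(37), np.uint8(36), np.uint8(38), np.uint8(36), np.uint8(36), np.uint8(36), np.uint8(47), np.uint8(65), np.uint8(87), np.uint8(120), np.uint8(150), np.uint8(172), np.uint8(168), np.uint8(98), np.uint8(19), np.uint8(7), np.uint8(80), np.uint8(161), np.uint8(175), np.uint8(152), np.uint8(110), np.uint8(72), np.uint8(35), np.uint8(7), np.uint8(15), np.uint8(24), np.uint8(23), np.uint8(25), np.uint8(20), np.uint8(7), np.uint8(18), np.uint8(82), np.uint8(152), np.uint8(180), np.uint8(186), np.uint8(179)]
rest 341 [np.uint8(37), np.uint8(36), np.uint8(34), np.uint8(40), np.uint8(37), np.uint8(37), np.uint8(45), np.uint8(69), np.uint8(88), np.uint8(117), np.uint8(139), np.uint8(167), np.uint8(177), np.uint8(180), np.uint8(176), np.uint8(187), np.uint8(172), np.uint8(109), np.uint8(29), np.uint8(14), np.uint8(32), np.uint8(69), np.uint8(46), np.uin
[... 3069 characters left out ...]
36), np.uint8(33), np.uint8(35), np.uint8(31), np.uint8(32), np.uint8(30), np.uint8(34)]
now 347 [np.uint8(77), np.uint8(80), np.uint8(81), np.uint8(74), np.uint8(54), np.uint8(29), np.uint8(9), np.uint8(15), np.uint8(23), np.uint8(26), np.uint8(22), np.uint8(16), np.uint8(8), np.uint8(26), np.uint8(62), np.uint8(110), np.uint8(142), np.uint8(175), np.uint8(164), np.uint8(143), np.uint8(134), np.uint8(132), np.uint8(139), np.uint8(137), np.uint8(146), np.uint8(147), np.uint8(146), np.uint8(148), np.uint8(147), np.uint8(151), np.uint8(144), np.uint8(147), np.uint8(153), np.uint8(151), np.uint8(149), np.uint8(146), np.uint8(146), np.uint8(147), np.uint8(149), np.uint8(152)]
313 185 223 336 359
```

The rod has risen about 6 px (16 mm), so the bolt is lifted. I'll pull along the cabinet's +y.

>>> {"fn": "apply_moves", "kwargs": {"steps": [[0.3,2,0,0,0,0],[0.8,5,0,0,0,0],[1.5,9,0,0,0,0],[2.2,13,0,0,0,0],[2.9,17,0,0,0,0],[3.5,21,0,0,0,0],[4.2,25,0,0,0,0],[4.9,29,0,0,0,0],[5.6,33,0,0,0,0],[5.9,35,0,0,0,0]]}}

```text
clock: 16.53
ee_pos: [0.4941, -0.0422, 0.2097]
ee_rot: [0.0, 0.997, -0.082, 0.0]
force: [1.5, -4.9, -1.2]
grip_width: 0.0141
grasp_force: 30.0
```

>>> {"fn": "apply_moves", "kwargs": {"steps": [[0.5,3,0,0,0,0],[1.2,7,0,0,0,0],[1.9,11,0,0,0,0],[2.5,15,0,0,0,0],[3.2,19,0,0,0,0],[3.9,23,0,0,0,0],[4.5,27,0,0,0,0],[5.2,31,0,0,0,0],[5.7,34,0,0,0,0],[5.9,35,0,0,0,0]]}}

```text
clock: 17.37
ee_pos: [0.5001, -0.0081, 0.2098]
ee_rot: [0.001, 0.997, -0.082, 0.001]
force: [2.1, -5.3, -0.9]
grip_width: 0.014
grasp_force: 30.0
```

```bash
python3 - <<'E'
from h import *
np.set_printoptions(precision=4,suppress=True)
o=r.get_obs(); print(o["clock"],o["ee_pos"],o["force"],o["grip_width"],o["joint_velocities"])
a=cv2.imread("pics/top0.png"); b=r.snapshot("top"); s=r.snapshot("side")
def red(im):
    h=cv2.cvtColor(im,cv2.COLOR_BGR2HSV); return cv2.inRange(h,(0,170,90),(8,255,255))|cv2.inRange(h,(172,170,90),(180,255,255))
for im in(a,b): 
  for k in blobs(red(im),200)[:2]: print("red",cv2.boundingRect(k),onz("top",k[:,0][k[:,0,0].argmin()],.157))
  for k in blobs(mask(im,"b"),30)[:3]: print("blue",cv2.boundingRect(k))
for im in (cv2.imread("pics/side0.png"),s):
  for k in blobs(red(im),200)[:1]: print("side red",cv2.boundingRect(k))
h=cv2.cvtColor(s,cv2.COLOR_BGR2HSV)[...,1]
E
```

```text
17.3667 [ 0.5001 -0.0081  0.2098] [ 2.0891 -5.2578 -0.8943] 0.013955787560611999 [-0.0171  0.0022  0.0064 -0.0032  0.0037  0.0014 -0.0176]
red (332, 258, 130, 37) [0.4678 0.0208 0.157 ]
red (338, 244, 81, 20) [0.5201 0.0062 0.157 ]
blue (425, 221, 16, 53)
blue (328, 302, 71, 28)
red (355, 266, 75, 25) [ 0.4577 -0.0288  0.157 ]
blue (425, 225, 48, 26)
blue (341, 307, 58, 23)
side red (325, 170, 63, 83)
side red (313, 188, 67, 79)
```

>>> {"fn": "apply_moves", "kwargs": {"steps": [[0,0,0,0,0,0],[0,0,0,0,0,0],[0,0,0,0,0,0],[0,0,0,0,0,0],[0,0,0,0,0,0],[0,0,0,0,0,0],[0,0,0,0,0,0],[0,0,0,0,0,0],[0,0,0,0,0,0],[0,0,0,0,0,0]]}}

```text
clock: 18.3
ee_pos: [0.5001, -0.0081, 0.2098]
ee_rot: [0.0, 0.997, -0.083, 0.001]
force: [3.2, -4.2, -2.0]
grip_width: 0.0136
grasp_force: 30.0
```

```bash
python3 -c "
from bench import r
print(r.get_obs()['ee_pos'],r.get_obs()['force']); print(r.sign_off())"
```

```text
[ 0.50013582 -0.00805322  0.20982062] [ 3.21342527 -4.18804167 -1.96490336]
the job is handed in; nothing more can be done
None
```

The job is handed in at about 18 s: the catch is turned to about 1.3 rad and off the bolt, and the bolt is lifted about 16 mm and still gripped, holding the door about 70 mm open; the mug, soap dish, toothbrush holder and comb were never touched.

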